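Lock the glaze chest and put its key away

ROBOT

A 7-joint arm with a two-finger parallel gripper is mounted at the origin on the work surface. World frame = base frame: x ahead of the robot, y to its left, z up, the work surface at z = 0. Lengths are in m, angles in rad, forces in N, time in s.
With the tool pointing down it reaches from about 0.4 to 0.85 m from the base axis. Payload 10.4 kg.
Tool frame: the origin (TCP) lies midway between the tips of the shut fingers; the grasp point (between the pads) lies 19 mm behind it; z points along the fingers, x is the direction in which the jaws open and shut, and the axes are right-handed (so a half turn about z gives the same grasp; the last joint's range is limited). The gripper opens to 85 mm and grips with 20 to 120 N. Pads are 22 mm wide; open, the fingers measure 114 mm over their backs; the gripper's body (76 mm by 85 mm) begins 54 mm behind the grasp point. The pads swing forward as they close: fully open they stand 13 mm farther back than shut.
Start: joints at [1.107, 0.332, -0.065, 1.46, 0.022, 1.35, -0.088], TCP at [0.267, -0.565, 0.231] pointing down, gripper open.
Joint ranges: [-2.6, 2.6], [-0.5, 2.12], [-1.47, 1.34], [0.16, 2.42], [-1.27, 4.41], [0.06, 2.06], [-2.6, 2.6]. Speed limits (rad/s): [2.22, 2.22, 2.79, 2.79, 3.14, 3.14, 3.14].

INTERFACE

Orientations are given as a unit quaternion [x, y, z, w].
In Python, from workcell import manip, cams gives the robot as it stands.
- The arm moves only by the tool move_arm, never from a script. Its argument "moves" is a list of rows, each a list of 7 numbers: the turn, a rotation vector about the tool's x, y, z in degrees, then the shift along the tool's x, y, z in m, then the finger opening in m, from 0 to 0.0854. A call has 1 to 10 rows; each row is the pose to reach, as a shift and turn from the pose commanded when the call began, along the tool's axes at that moment; what a row does not reach only later rows make up. A row lasts 1/10 s, in which the tool goes at most 50 mm and 8.59 degrees, less where a joint would pass 70% of its speed; a pose out of reach is approached as far as the arm can. A call with a gripper value outside its range is refused whole. The fingers move at their own pace and stop on an object; "grip_force" is the grip in N (left out, the last holds). Time passes only in rows, so rows that repeat a pose let the fingers close. It gives the time, the measured TCP pose, the force and the opening at its end, in the units of the state.
- manip.get_obs(): the state, without advancing time (a new reading comes with each control period).
- cams.camera(name): name is "side" or "top" or "wrist"; returns the picture (480x640x3 uint8, red, green, blue); there is no depth.
- cams.camera_params(name): a dict with "fx", "fy", "cx", "cy" (pixels), "xyz" and "rotation" of the camera in the world. Camera axes: x right, y up, looking along -z (the intrinsics and any distortion apply to the point x, -y, -z); pixel columns grow to the right and rows downward; lengths in m; the calibration is good to about 2 mm. A picture is of the moment at which its call begins: read the wrist's pose just before it. camera_params takes no time and is no camera call; for the wrist camera it gives the pose at the moment of the call.
- manip.hand_in(): hands the job in, once; it reports no verdict.
The state is a dict: "clock": time; "joint_pos": joint angles; "joint_velocities": joint speeds; "tau": joint torques, N m; "position": TCP position; "ee_rot": TCP orientation; "ft_force": force on the tool from outside, world axes, zero at the start; "torque": the same for the moment, N m; "grip_width": opening from 0.0 (shut) to 1.0 (fully open).
Only numpy, scipy, OpenCV 4.12 (cv2) and the standard library are available. Lean on these libraries where they do the work, as an engineer would, in place of code of your own. Each camera call takes 0.05 s, during which the arm holds its last target. There are 200 camera calls.

TASK

Lock the blue glaze chest with the brass key that stands in its lock: turn the key clockwise until the steel bar has swung home under its keeper, turn it back and feel, without forcing it, for the one spot near straight ahead where the worn lock lets it go, then draw it out and put it down in the blue dish. Move the bar only with the key, and do not knock the other things about.

Things in the scene. Friction and masses are not known exactly. Their poses are not given: they have to be found in the camera images.
- key_bow (a point): centre of the bow (head) of the brass key that stands upright in the lock. Bow: flat plate 30 mm wide (key x), 10 thick (key y), 28 tall; grip it across the 10. z up, away from the lug. The key is alike after half a turn; 50 to 100 g. At the start its x axis is 0.3 rad clockwise to 0.1 anticlockwise of the lock's x, which does not tell where it comes out.
- key_foot (a point): centre of the key's foot, 48 mm below the bow's centre, same axes: a double lug 24 mm wide along x, 5 thick, 6 tall on a round 8 mm stem. A shoulder disc (diameter 32 mm, 3 thick) has its underside 18 mm above the foot and rests on the lock's face, hiding the keyway. The stem has 1 to 1.5 mm of play in the lock.
- lock (a point): centre of the lock's flat face, 28 mm above the lid, 98 above the table; z up the axis, x as the chest's. The key comes out (20 mm of lift) only with key x along the hidden keyway: within 0.4 rad of the lock's x, either way, give or take 0.08. Elsewhere the lug catches after 2 mm of lift: lower it, turn a little, try again. Over 45 N on the key in the lock spoils it: pull under 20 N.
- bar (a joint): the lock's bar, swinging about the lock's axis: 0 open (start), growing clockwise seen from above (-yaw), stop at 0.8 under the keeper; home is above 0.68. The key picks it up about 0.6 rad clockwise of the lock's x, drives it against 0.05 N m of friction and leaves it there when turned back (turned over 0.7 rad anticlockwise past the lock's x it would open it again).
- bar_tip (a point): red dot at the end of the steel bar, 68 mm from the lock's axis, 4.5 mm above the lid; the bar is 14 mm wide and 5 thick
- chest: the blue steel chest, 180 (x) by 240 (y) by 70 mm tall, fixed to the table; origin at the centre of its underside, the lock's axis 20 mm to -x of it. On its grey front strip stands the keeper, a steel bracket 16 mm tall, 56 mm to -x of the lock's axis.
- dish: shallow round blue ceramic dish, 124 mm across the rim, 20 mm tall, 4 mm walls, 5 mm floor; origin at the centre of its underside. The key goes in here; it may lie or stand any way.
- bisque_bowl: terracotta bowl, 100 mm across, 55 mm tall, not to be disturbed; origin at the centre of its underside. It may swap places with the dish.
- glaze_jar: small glaze jar with a red lid, diameter 42 mm, 55 mm tall, standing on the chest's lid at its rear left corner; origin at the centre of its underside, not to be disturbed
- spray: green bottle, diameter 64 mm, 170 mm tall, standing left of the chest; origin at the centre of its underside, not to be disturbed
- figure: terracotta figure, diameter 84 mm, 150 mm tall, standing left of the chest; origin at the centre of its underside, not to be disturbed
Not all that is in view belongs to the job. Leave any turquoise look-alike of the part that bears key_bow alone.

How it is judged:
On the way, in this order (a step that is already met when the one before it is completed fails the run):
1. the bar has been swung home under its keeper (value of joint bar above 0.68 rad), for 0.2 s.
2. the key is drawn out of the lock (z of key_bow in the frame of lock above 0.056 m and value of joint bar above 0.62 rad), for 0.1 s.
At the end, for the whole second after the job is handed in: the bar is still home under its keeper (joint above 0.62 rad) and the key is at rest in the upright dish: centre of its bow within 65 mm of the dish's centre and lower than 60 mm, touching the dish (value of joint bar above 0.62 rad and horizontal distance between key_bow and dish below 0.065 m and height (world z) of key_bow below 0.06 m and contact force between key and dish above 0.1 N and linear speed of key below 0.03 m/s and angle between dish's own z axis and vertical below 0.15 rad).
It fails at once if the key was forced in its lock (more than 45 N between key and chest) (contact force between key and chest above 45 N).
It fails at once if the robot pushed the bar itself (contact force between any of the fingers, the arm and bar above 1 N).
It fails at once if a bystander was knocked or shifted by more than 40 mm (distance of any of bisque_bowl, glaze_jar, spray, figure from where it was at the start of the episode above 0.04 m or angle between any of glaze_jar, spray, figure, bisque_bowl's own z axis and vertical above 0.5 rad).
It also fails if it takes over 72 s, if anything falls off the work surface, if the arm or the gripper's body presses on something with over 40 N, if the wrist force passes 120 N, or if a joint passes its speed limit or range.

## Working session

There is one attempt and no reset: what is moved stays moved. The work goes in short steps, Python scripts to look and compute and a tool call to move; the robot and the scene stay as the last step left them, time stands still between calls to the robot, and variables do not carry over. Pictures are saved under pics/ and viewed, about 8 in all and at most 12, crops included, and the job is handed in when it is done.

Besides the shell and the picture viewer there is one more tool, called after "Call:" as name(argument=value, ...), one argument or row to a line, values as JSON. move_arm: Moves the arm, as the interface text tells. Its arguments: {"type":"object","properties":{"moves":{"type":"array","items":{"type":"array","items":{"type":"number"}}},"grip_force":{"type":"number"}},"required":["moves"]}

```bash
mkdir -p pics; ls; python3 - <<'E'
from workcell import manip, cams
import cv2
print(manip.get_obs())
for n in("top","side"):
    p=cams.camera_params(n);print(n,p)
    cv2.imwrite(f"pics/{n}0.png",cams.camera(n)[:,:,::-1])
print(cams.camera_params("wrist"))
E
```

```text
pics
{'clock': 0.0, 'joint_pos': array([ 1.10747155,  0.33288586, -0.06471795,  1.46100436,  0.02160777,
        1.34990975, -0.08849469]), 'joint_velocities': array([-3.65445991e-04,  3.80373165e-05,  9.65312213e-04,  6.69771021e-04,
        1.06744846e-03,  2.74246398e-04,  2.49076113e-04]), 'tau': array([-2.68947595e-03, -6.25455809e+01,  4.74315241e-02, -3.91606414e+01,
        1.59087055e-02,  1.00617937e-02, -1.62662045e-04]), 'position': array([ 0.26644834, -0.5649072 ,  0.23047716]), 'ee_rot': array([ 8.44581601e-01, -5.35426324e-01, -6.57348191e-04, -3.72680587e-04]), 'ft_force': array([ 0.7869733 , -0.40043047, -0.05330935]), 'torque': array([ 0.03956377, -0.01919216, -0.04666562]), 'grip_width': 1.0027450129859081}
top {'fx': 456.1768667195501, 'fy': 456.1768667195501, 'cx': 316.8711639594395, 'cy': 235.0649810730253, 'xyz': array([0.40114929, 0.05841318, 1.18920058]), 'rotation': array([-0.05116159,  0.04025401,  0.71554101, -0.69553086])}
side {'fx': 590.9539097070864, 'fy': 590.9539097070864, 'cx': 315.53203800314304, 'cy': 241.15290789043692, 'xyz': array([0.20647792, 0.82084291, 0.84472162]), 'rotation': array([-0.07124875,  0.4015462 ,  0.89407173, -0.1852566 ])}
{'fx': 344.0727780131981, 'fy': 344.0727780131981, 'cx': 319.380576013506, 'cy': 241.01315236503456, 'xyz': array([ 0.33714872, -0.53248328,  0.37217484]), 'rotation': array([-0.1296856 ,  0.08354027, -0.52809259,  0.83505741])}
```

View pics/top0.png

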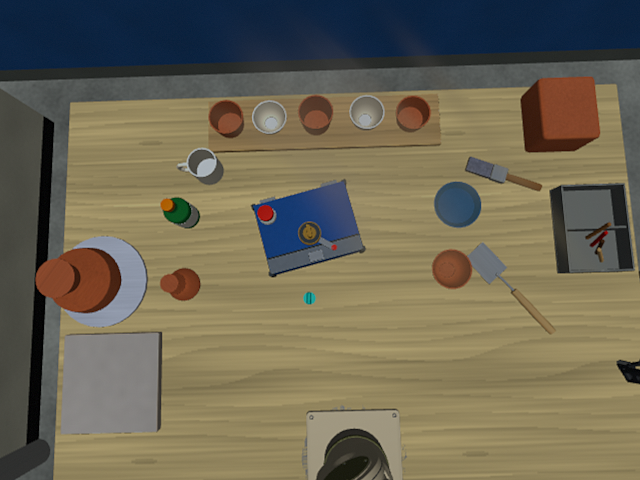

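View pics/side0.png

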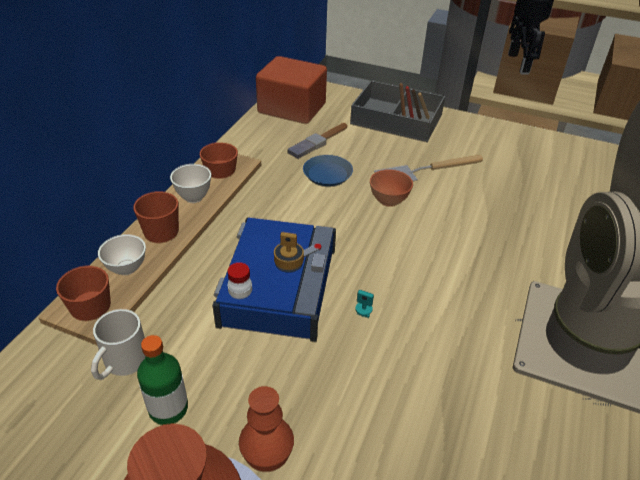

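Top picture: brass key at about (308,233), red bar dot at (334,247), dish at (458,204), bowl at (452,269), jar at (265,213). Side picture: bow at about (288,242). The turquoise decoy stands in front of the chest.

```bash
cat > h.py <<'E'
import numpy as np
from scipy.spatial.transform import Rotation as R
from workcell import manip, cams
def ray(p,u,v):
    d=R.from_quat(p["rotation"]).apply([(u-p["cx"])/p["fx"],-(v-p["cy"])/p["fy"],-1]); return np.array(p["xyz"]),d
def at(p,u,v,z):
    o,d=ray(p,u,v); return o+d*(z-o[2])/d[2]
def pix(p,X):
    c=R.from_quat(p["rotation"]).inv().apply(np.array(X)-p["xyz"]); return np.array([p["cx"]-p["fx"]*c[0]/c[2], p["cy"]+p["fy"]*c[1]/c[2]])
def tri(*a):
    A=np.zeros((3,3));b=np.zeros(3)
    for p,u,v in a:
        o,d=ray(p,u,v);d=d/np.linalg.norm(d);M=np.eye(3)-np.outer(d,d);A+=M;b+=M@o
    return np.linalg.solve(A,b)
E
python3 - <<'E'
from h import *
import cv2
t=cams.camera_params("top");s=cams.camera_params("side")
print("bow",tri((t,308,232),(s,288,242)))
print("bar",at(t,334,247,.075))
print("dish",at(t,458,204,.02),"bowl",at(t,452,269,.055))
print("front edge", at(t,364,248,.07),at(t,271,275,.07),"rear",at(t,345,181,.07),at(t,252,205,.07))
a=cv2.imread("pics/top0.png")[165:290,235:395];b=cv2.imread("pics/side0.png")[210:335,210:370]
cv2.imwrite("pics/crop.png",np.vstack([cv2.resize(x,None,fx=4.6,fy=4.6,interpolation=2)[:,:736] for x in(a,)]))
E
```

```text
bow [0.54939862 0.0941671  0.12173533]
bar [0.51559278 0.03244546 0.075     ]
dish [ 0.62395045 -0.29378618  0.02      ] bowl [ 0.45458452 -0.25757616  0.055     ]
front edge [ 0.51149287 -0.04135166  0.07      ] [0.45165538 0.18880063 0.07      ] rear [ 6.81729732e-01 -6.00292056e-04  7.00000000e-02] [0.62761152 0.23391706 0.07      ]
```

View pics/crop.png

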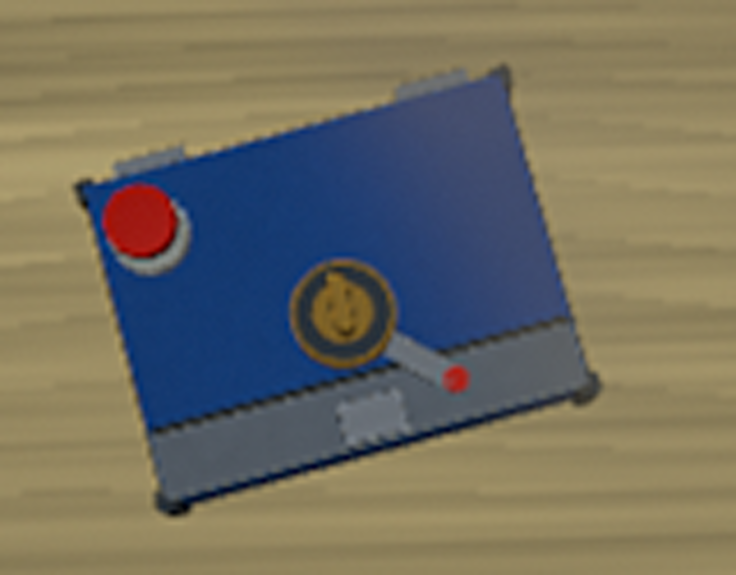

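Chest yaw is about 0.245 rad (from its edges) and the lock is near (0.549, 0.092). The bar is 67.5 mm from axis to tip and 0.81 rad from home, so the measurements agree. I go above the lock with tool x near +98° yaw, which leaves joint 7 room for the clockwise turn.

Call:
move_arm(
  moves=[
    [0,0,-80,-0.472,-0.536,-0.02,0.06],
    [0,0,-80,-0.472,-0.536,-0.02,0.06],
    [0,0,-80,-0.472,-0.536,-0.02,0.06],
    [0,0,-80,-0.472,-0.536,-0.02,0.06],
    [0,0,-80,-0.472,-0.536,-0.02,0.06],
    [0,0,-80,-0.472,-0.536,-0.02,0.06],
    [0,0,-80,-0.472,-0.536,-0.02,0.06],
    [0,0,-80,-0.472,-0.536,-0.02,0.06],
    [0,0,-80,-0.472,-0.536,-0.02,0.06],
    [0,0,-80,-0.472,-0.536,-0.02,0.06],
  ],
)

```text
clock: 1.1
position: [0.4652, -0.1046, 0.2454]
ee_rot: [0.991, 0.135, 0.0, 0.0]
ft_force: [0.5, -0.5, 0.2]
grip_width: 0.705
```

```bash
cat >> h.py <<'E'
def goal(xyz,yaw,o=None):
    "rotation (deg about tool axes) and shift (tool axes) from the measured pose to tool-down with tool x at yaw deg"
    o=o or manip.get_obs(); q=R.from_quat(o["ee_rot"])
    y=np.radians(yaw); T=R.from_matrix(np.array([[np.cos(y),np.sin(y),0],[np.sin(y),-np.cos(y),0],[0,0,-1]]).reshape(3,3))
    X=q.apply([1,0,0])
    print("t",round(o["clock"],2),"pos",np.round(o["position"],4),"yaw",round(np.degrees(np.arctan2(X[1],X[0])),2),"F",np.round(o["ft_force"],1),"Tz",np.round(o["torque"],2),"w",round(o["grip_width"]*85.4,1),"j7",round(o["joint_pos"][6],2))
    print("rot",np.round(np.degrees((q.inv()*T).as_rotvec()),1),"shift",np.round(q.inv().apply(np.array(xyz)-o["position"]),4))
E
python3 -c "
from h import *
goal([.549,.092,.25],98)"
```

```text
t 1.1 pos [ 0.4652 -0.1046  0.2454] yaw 15.56 F [ 0.5 -0.5  0.2] Tz [-0.01 -0.09  0.01] w 60.2 j7 0.39
rot [  0.    0.  -82.4] shift [ 0.1335 -0.1669 -0.0047]
```

Call:
move_arm(
  moves=[
    [0,0,-82.4,0.1335,-0.167,-0.005,0.06],
    [0,0,-82.4,0.1335,-0.167,-0.005,0.06],
    [0,0,-82.4,0.1335,-0.167,-0.005,0.06],
    [0,0,-82.4,0.1335,-0.167,-0.005,0.06],
    [0,0,-82.4,0.1335,-0.167,-0.005,0.06],
    [0,0,-82.4,0.1335,-0.167,-0.005,0.06],
    [0,0,-82.4,0.1335,-0.167,-0.005,0.06],
    [0,0,-82.4,0.1335,-0.167,-0.005,0.06],
    [0,0,-82.4,0.1335,-0.167,-0.005,0.06],
    [0,0,-82.4,0.1335,-0.167,-0.005,0.06],
  ],
)

```text
clock: 2.1
position: [0.5497, 0.0896, 0.2499]
ee_rot: [0.656, 0.755, -0.0, -0.0]
ft_force: [0.3, 0.9, -0.4]
grip_width: 0.701
```

```bash
python3 -c "
from h import *
import cv2
goal([.549,.092,.2],98)
p=cams.camera_params('wrist');print(p)
cv2.imwrite('pics/w1.png',cams.camera('wrist')[:,:,::-1])
print(pix(p,[.549,.092,.128]),pix(p,[.549,.092,.098]))
"
```

```text
t 2.1 pos [0.5497 0.0896 0.2499] yaw 97.99 F [ 0.3  0.9 -0.4] Tz [ 0.03 -0.02 -0.03] w 59.8 j7 1.31
rot [-0.  0. -0.] shift [ 0.0024 -0.0003  0.0499]
{'fx': 344.0727780131981, 'fy': 344.0727780131981, 'cx': 319.380576013506, 'cy': 241.01315236503456, 'xyz': array([0.47241024, 0.07813733, 0.39154813]), 'rotation': array([-0.10029395, -0.1164912 ,  0.7461963 ,  0.64773606])}
[322.66069083 233.55057579] [322.30962034 223.91556577]
```

View pics/w1.png

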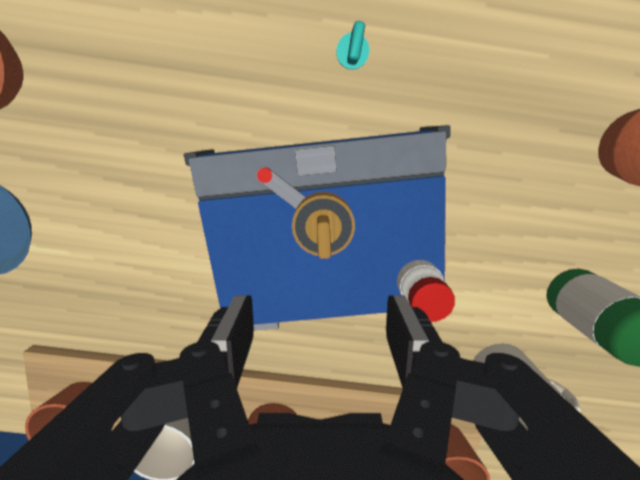

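The wrist picture shows the bow edge-on at about (324,235), the disc centred near (323,226), the red dot at (265,175) and the jar at (430,295). I enlarge it to get the yaw.

```bash
python3 -c "
import cv2
a=cv2.imread('pics/w1.png')[180:280,260:390]
cv2.imwrite('pics/w1c.png',cv2.resize(a,None,fx=6,fy=6,interpolation=2))
"
```

```text
(no output)
```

View pics/w1c.png

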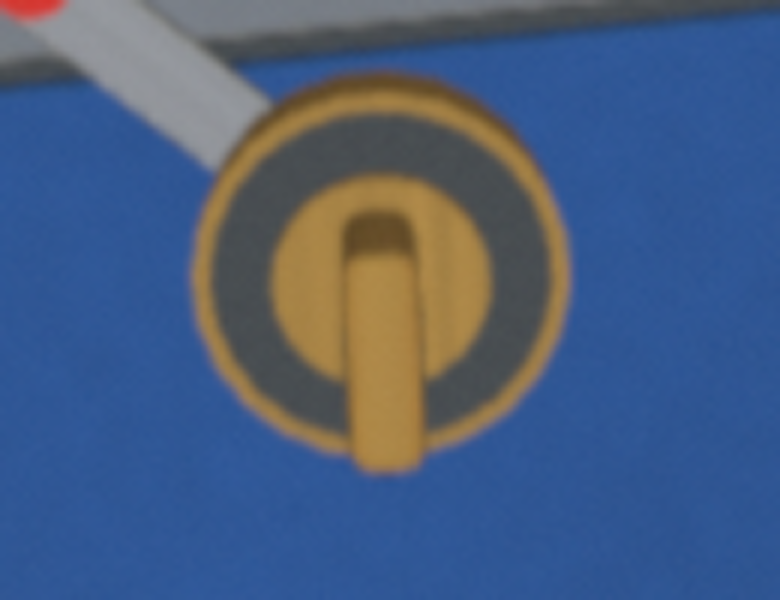

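```bash
python3 -c "
from h import *
p=cams.camera_params('wrist')
a=at(p,323.4,222,.142);b=at(p,324.7,258.3,.142);print(a,b,(a+b)/2,np.linalg.norm(a-b),np.degrees(np.arctan2(*(b-a)[1::-1])))
print(at(p,323.5,226.7,.101),at(p,323.7,225.3,.098))
# chest front edge / grey strip line direction
a=at(p,212,197,.07);b=at(p,440,178,.07)
print('y dir',np.degrees(np.arctan2(*(b-a)[1::-1]))-90)
t=cams.camera_params('top')
a=at(p,265,175,.0745);print('dot',a)
goal([.549,.0925,.111],98)
"
```

```text
[0.53594042 0.09042296 0.142     ] [0.56444299 0.09569719 0.142     ] [0.5501917  0.09306007 0.142     ] 0.028986439924091268 10.483668220793083
[0.55055148 0.09320573 0.101     ] [0.55006652 0.09335003 0.098     ]
y dir 13.047101668979963
dot [0.51708166 0.03464397 0.0745    ]
t 2.15 pos [0.5496 0.0896 0.2499] yaw 98.19 F [-0.8  0.3  1. ] Tz [-0.02 -0.   -0.02] w 59.8 j7 1.31
rot [-0.   0.   0.2] shift [ 3.000e-03 -1.000e-04  1.389e-01]
```

Call:
move_arm(
  grip_force=20,
  moves=[
    [0,0,-2.5,0.0034,0.001,0.04,0.05],
    [0,0,-2.5,0.0034,0.001,0.07,0.05],
    [0,0,-2.5,0.0034,0.001,0.1,0.05],
    [0,0,-2.5,0.0034,0.001,0.12,0.05],
    [0,0,-2.5,0.0034,0.001,0.13,0.05],
    [0,0,-2.5,0.0034,0.001,0.138,0.05],
    [0,0,-2.5,0.0034,0.001,0.138,0.04],
  ],
)

```text
clock: 2.85
position: [0.5502, 0.0932, 0.112]
ee_rot: [0.642, 0.767, -0.0, -0.0]
ft_force: [0.3, -0.4, 0.3]
grip_width: 0.469
```

```bash
python3 -c "
from h import *
import cv2
goal([.5502,.0931,.111],100.5)
cv2.imwrite('pics/w2.png',cams.camera('wrist')[60:480,60:580,::-1])
"
```

```text
t 2.85 pos [0.5502 0.0932 0.112 ] yaw 100.12 F [ 0.3 -0.4  0.3] Tz [-0.02  0.   -0.02] w 40.1 j7 1.25
rot [-0.  -0.  -0.4] shift [-0.0001 -0.0001  0.001 ]
```

View pics/w2.png

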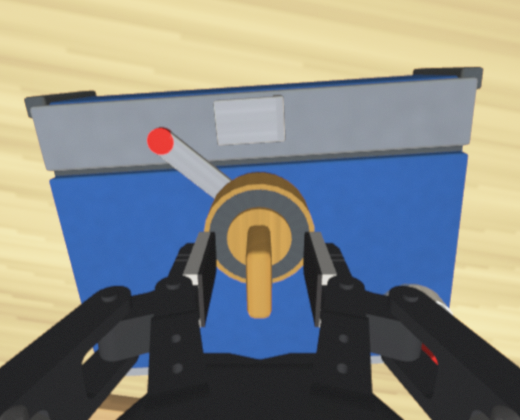

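The bow, at (259,270) in the crop, lies centred between the pads, which are clear of the disc. I close gently.

Call:
move_arm(
  grip_force=20,
  moves=[
    [0,0,0,0,0,0,0.02],
    [0,0,0,0,0,0,0.02],
    [0,0,0,0,0,0,0.005],
    [0,0,0,0,0,0,0.005],
    [0,0,0,0,0,0,0.005],
    [0,0,0,0,0,0,0.005],
  ],
)

```text
clock: 3.5
position: [0.5508, 0.0933, 0.113]
ee_rot: [0.642, 0.767, 0.0, 0.0]
ft_force: [-1.3, -1.1, 5.4]
grip_width: 0.108
```

```bash
python3 -c "
from h import *
goal([.5502,.0931,.111],100.5)"
```

```text
t 3.5 pos [0.5508 0.0933 0.113 ] yaw 100.15 F [-1.3 -1.1  5.4] Tz [-0.08  0.29  0.03] w 9.3 j7 1.25
rot [ 0.1  0.  -0.3] shift [-0.0001 -0.0006  0.002 ]
```

Call:
move_arm(
  grip_force=30,
  moves=[
    [0,0,6,0,0,-0.001,0.005],
    [0,0,12,0,0,-0.001,0.005],
    [0,0,18,0,0,-0.001,0.005],
    [0,0,24,0,0,-0.001,0.005],
    [0,0,30,0,0,-0.001,0.005],
    [0,0,36,0,0,-0.001,0.005],
    [0,0,42,0,0,-0.001,0.005],
    [0,0,48,0,0,-0.001,0.005],
    [0,0,54,0,0,-0.001,0.005],
    [0,0,58,0,0,-0.001,0.005],
  ],
)

```text
clock: 4.5
position: [0.5506, 0.0937, 0.1132]
ee_rot: [0.934, 0.358, 0.0, -0.0]
ft_force: [3.0, 1.5, -3.1]
grip_width: 0.111
```

```bash
cat > dot.py <<'E'
from h import *
import cv2
goal([.5502,.0931,.111],100.5)
p=cams.camera_params('wrist');im=cams.camera('wrist').astype(int)
m=((im[...,0]>150)&(im[...,1]<80)&(im[...,2]<80)).astype(np.uint8)
n,l,s,c=cv2.connectedComponentsWithStats(m)
for i in range(1,n):
    if s[i,4]>25:
        d=at(p,*c[i],.0745);v=d[:2]-[.5502,.0931]
        a=np.arctan2(v[1],v[0]); b=(np.radians(13.3)-a+2*np.pi)%(2*np.pi)
        print(s[i,4],c[i],d,np.hypot(*v),"bar",.8-(np.pi-b) if b<np.pi+1 else None, "raw",np.degrees(a))
E
python3 dot.py
```

```text
t 4.5 pos [0.5506 0.0937 0.1132] yaw 41.95 F [ 3.   1.5 -3.1] Tz [ 0.43 -0.53  0.03] w 9.5 j7 0.3
rot [  0.   -0.1 -58.6] shift [-0.0007  0.0002  0.0022]
6716 [584.65872543 219.61405599] [0.63522136 0.21340484 0.0745    ] 0.14731560188271794 bar None raw 54.75053628830676
182 [193.82417582 267.02747253] [0.49471607 0.04978377 0.0745    ] 0.07039007181258312 bar 0.36926819741635275 raw -142.02088560989486
```

The bar has moved 0.37 rad, with low forces. I continue by about 20°.

Call:
move_arm(
  moves=[
    [0,0,5,0,0,0,0.005],
    [0,0,10,0,0,0,0.005],
    [0,0,15,0,0,0,0.005],
    [0,0,18,0,0,0,0.005],
    [0,0,20,0,0,0,0.005],
    [0,0,20,0,0,0,0.005],
    [0,0,20,0,0,0,0.005],
  ],
)

```text
clock: 5.25
position: [0.5507, 0.0937, 0.1133]
ee_rot: [0.981, 0.193, 0.001, -0.0]
ft_force: [4.8, 3.4, -3.4]
grip_width: 0.11
```

```bash
python3 dot.py
```

```text
t 5.25 pos [0.5507 0.0937 0.1133] yaw 22.28 F [ 4.8  3.4 -3.4] Tz [ 0.76 -0.99  0.  ] w 9.4 j7 -0.02
rot [  0.   -0.1 -78.2] shift [-0.0007  0.0004  0.0023]
8477 [548.12846526 132.37100389] [0.62711866 0.2084391  0.0745    ] 0.13863472380047137 bar None raw 56.30101692122134
113 [192.08849558 263.30973451] [0.48188901 0.07276815 0.0745    ] 0.07127254510402695 bar 0.7428416419433976 raw -163.42506731945912
```

Call:
move_arm(
  moves=[
    [0,0,1,0,0,0,0.005],
    [0,0,1.5,0,0,0,0.005],
    [0,0,1.5,0,0,0,0.005],
  ],
)

```text
clock: 5.6
position: [0.5507, 0.0937, 0.1134]
ee_rot: [0.984, 0.18, 0.001, -0.0]
ft_force: [3.9, 2.3, -4.5]
grip_width: 0.109
```

```bash
python3 dot.py; python3 - <<'E'
from h import *
import cv2
cv2.imwrite('pics/w3.png',np.ascontiguousarray(cams.camera('wrist')[150:400,100:420,::-1]).repeat(2,0).repeat(2,1))
E
```

```text
t 5.6 pos [0.5507 0.0937 0.1134] yaw 20.72 F [ 3.9  2.3 -4.5] Tz [ 0.83 -1.11  0.03] w 9.3 j7 -0.05
rot [  0.   -0.1 -79.8] shift [-0.0007  0.0003  0.0024]
8612 [543.56688342 125.71760334] [0.62638932 0.20818971 0.0745    ] 0.13802338081242524 bar None raw 56.49546241559251
117 [192.24786325 263.65811966] [0.48146864 0.07440968 0.0745    ] 0.07122729911473853 bar 0.7666162708123878 raw -164.7872532131421
```

View pics/w3.png

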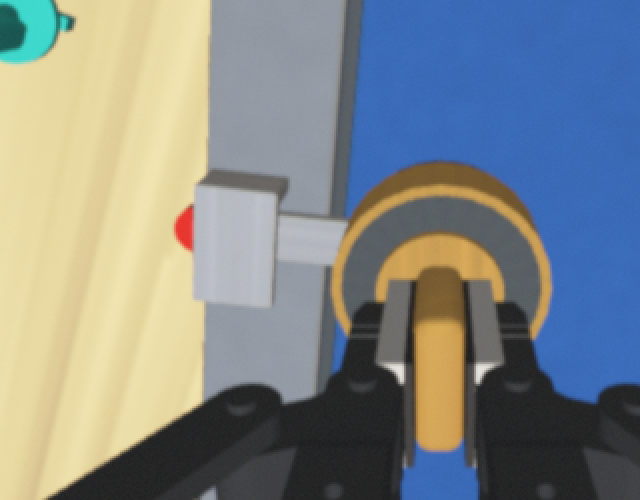

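The bar is under its keeper, with the red dot sticking out past the bracket; its joint is about 0.77. I turn back to about 0.42 rad clockwise of the lock's x and lift gently.

Call:
move_arm(
  moves=[
    [0,0,-7,0,0,0,0.005],
    [0,0,-14,0,0,0,0.005],
    [0,0,-21,0,0,0,0.005],
    [0,0,-28,0,0,0,0.005],
    [0,0,-35,0,0,0,0.005],
    [0,0,-42,0,0,0,0.005],
    [0,0,-49,0,0,0,0.005],
    [0,0,-55,0,0,0,0.005],
    [0,0,-58.5,0,0,0,0.005],
    [0,0,-58.5,0,0,0,0.005],
  ],
)

```text
clock: 6.7
position: [0.5499, 0.0926, 0.1131]
ee_rot: [0.77, 0.638, -0.001, -0.0]
ft_force: [-0.5, 0.3, -0.9]
grip_width: 0.11
```

Call:
move_arm(
  moves=[
    [0,0,0,0,0,-0.001,0.005],
    [0,0,0,0,0,-0.002,0.005],
    [0,0,0,0,0,-0.003,0.005],
    [0,0,0,0,0,-0.003,0.005],
  ],
)

```text
clock: 7.1
position: [0.55, 0.093, 0.1155]
ee_rot: [0.771, 0.637, -0.0, -0.0]
ft_force: [2.5, 0.3, -12.3]
grip_width: 0.11
```

```bash
python3 dot.py
```

```text
t 7.1 pos [0.55   0.093  0.1155] yaw 79.13 F [  2.5   0.3 -12.3] Tz [ 0.08 -0.76 -0.05] w 9.4 j7 0.92
rot [ -0.1   0.  -21.4] shift [0.0002 0.0002 0.0045]
287 [262.61324042 162.75261324] [0.48309727 0.07530104 0.0745    ] 0.06942318779908414 bar 0.7728500031541892 raw -165.14441976694155
4176 [557.81106322 370.64319923] [0.64334506 0.22847872 0.0745    ] 0.16432711048596566 bar None raw 55.470735338507836
```

Caught at yaw 79 (12 N at 2.4 mm). I lower it, turn 5°, and try again.

Call:
move_arm(
  moves=[
    [0,0,0,0,0,0.003,0.005],
    [0,0,-5,0,0,0.003,0.005],
    [0,0,-5,0,0,0.003,0.005],
    [0,0,-5,0,0,0.0015,0.005],
    [0,0,-5,0,0,0,0.005],
    [0,0,-5,0,0,0,0.005],
  ],
)

```text
clock: 7.75
position: [0.5502, 0.0933, 0.1157]
ee_rot: [0.743, 0.67, -0.0, -0.0]
ft_force: [3.7, 1.4, -13.1]
grip_width: 0.11
```

Call:
move_arm(
  moves=[
    [0,0,0,0,0,0.003,0.005],
    [0,0,-5,0,0,0.003,0.005],
    [0,0,-5,0,0,0.003,0.005],
    [0,0,-5,0,0,0.0015,0.005],
    [0,0,-5,0,0,0,0.005],
    [0,0,-5,0,0,0,0.005],
  ],
)

```text
clock: 8.35
position: [0.55, 0.0931, 0.1165]
ee_rot: [0.713, 0.702, -0.0, -0.0]
ft_force: [-2.9, -0.8, 0.6]
grip_width: 0.113
```

Call:
move_arm(
  moves=[
    [0,0,0,0,0,0.003,0.005],
    [0,0,-5,0,0,0.003,0.005],
    [0,0,-5,0,0,0.003,0.005],
    [0,0,-5,0,0,0.0015,0.005],
    [0,0,-5,0,0,0,0.005],
    [0,0,-5,0,0,0,0.005],
  ],
)

```text
clock: 8.95
position: [0.5506, 0.0933, 0.1166]
ee_rot: [0.681, 0.732, 0.0, 0.0]
ft_force: [-0.2, -1.3, -1.1]
grip_width: 0.113
```

The force has dropped away at yaw 89 and 94, so it may be free. I lift a little more and watch the force.

Call:
move_arm(
  moves=[
    [0,0,0,0,0,-0.001,0.005],
    [0,0,0,0,0,-0.0015,0.005],
    [0,0,0,0,0,-0.0015,0.005],
  ],
)

```text
clock: 9.25
position: [0.5504, 0.0933, 0.1179]
ee_rot: [0.681, 0.732, 0.0, 0.0]
ft_force: [-0.2, -0.5, -1.3]
grip_width: 0.114
```

```bash
python3 dot.py; python3 -c "
from h import *
import cv2
cv2.imwrite('pics/w4.png',np.ascontiguousarray(cams.camera('wrist')[150:400,160:480,::-1]).repeat(2,0).repeat(2,1))"
```

```text
t 9.25 pos [0.5504 0.0933 0.1179] yaw 94.14 F [-0.2 -0.5 -1.3] Tz [-0.04  0.03  0.05] w 9.7 j7 1.16
rot [ 0.   0.  -6.4] shift [-0.0002 -0.0003  0.0069]
271 [294.96309963 150.30258303] [0.48298923 0.07518527 0.0745    ] 0.06955734943043312 bar 0.7716394268473394 raw -165.0750588537805
1089 [535.12488522 398.69146006] [0.63022156 0.24203287 0.0745    ] 0.16906936188655744 bar None raw 61.75088343627868
```

View pics/w4.png

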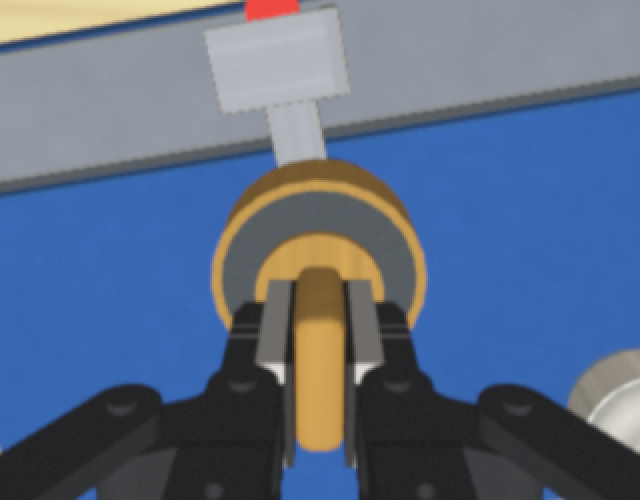

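The bow sits in the pads as before, so it has not slipped, and the key is lifting freely: 4.8 mm up with only its weight on the wrist. I draw on.

Call:
move_arm(
  moves=[
    [0,0,0,0,0,-0.002,0.005],
    [0,0,0,0,0,-0.004,0.005],
    [0,0,0,0,0,-0.006,0.005],
    [0,0,0,0,0,-0.008,0.005],
  ],
)

```text
clock: 9.75
position: [0.5504, 0.0932, 0.126]
ee_rot: [0.681, 0.732, 0.0, 0.0]
ft_force: [-0.4, -0.6, -0.5]
grip_width: 0.108
```

Call:
move_arm(
  grip_force=40,
  moves=[
    [0,0,0,0,0,-0.004,0.005],
    [0,0,0,0,0,-0.008,0.005],
    [0,0,0,0,0,-0.012,0.005],
    [0,0,0,0,0,-0.018,0.005],
    [0,0,0,0,0,-0.026,0.005],
    [0,0,0,0,0,-0.04,0.005],
    [0,0,0,0,0,-0.06,0.005],
    [0,0,0,0,0,-0.08,0.005],
    [0,0,0,0,0,-0.09,0.005],
    [0,0,0,0,0,-0.09,0.005],
  ],
)

```text
clock: 10.75
position: [0.5512, 0.0935, 0.2176]
ee_rot: [0.681, 0.732, 0.001, 0.001]
ft_force: [0.4, 0.4, -0.5]
grip_width: 0.105
```

```bash
python3 dot.py; python3 -c "
from h import *
import cv2
s=cams.camera_params('side')
a=cams.camera('side')[100:350,200:460,::-1]
cv2.imwrite('pics/s1.png',cv2.resize(a,None,fx=2.3,fy=2.3))
goal([.622,-.292,.2],10)"
```

```text
t 10.75 pos [0.5512 0.0935 0.2176] yaw 94.15 F [ 0.4  0.4 -0.5] Tz [-0.02 -0.02 -0.02] w 9.0 j7 1.22
rot [ 0.2  0.  -6.3] shift [-0.0004 -0.0013  0.1066]
109 [303.16513761 142.43119266] [0.48317267 0.0753331  0.0745    ] 0.06934209401896084 bar 0.7730181572579575 raw -165.1540542873953
1576 [447.50888325 311.20875635] [0.62398857 0.21826573 0.0745    ] 0.14529698831504895 bar None raw 59.479504044338114
t 10.85 pos [0.5502 0.0931 0.2154] yaw 94.15 F [ 1.  -0.2 -1.8] Tz [-0.02  0.   -0.04] w 8.8 j7 1.22
rot [-0.   0.  84.2] shift [-0.3893  0.0437  0.0155]
```

View pics/s1.png

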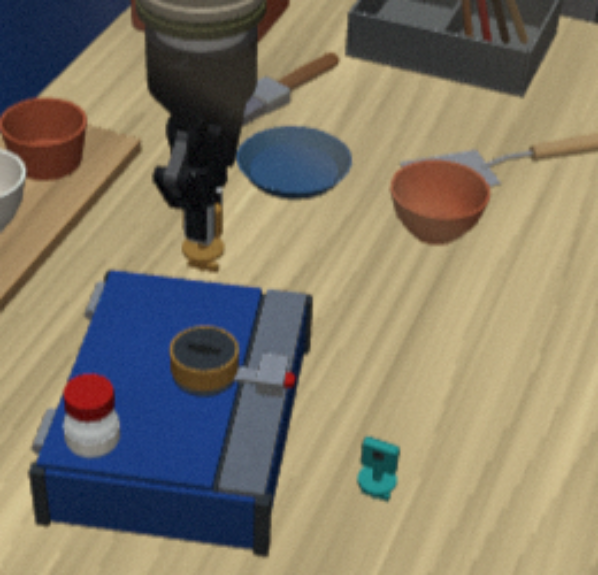

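The key is clear of the lock, its lug and shoulder visible, and the bar is still home. I carry it to the dish.

Call:
move_arm(
  moves=[
    [0,0,4,-0.025,0.003,0,0.005],
    [0,0,8,-0.07,0.009,0,0.005],
    [0,0,12,-0.115,0.015,0,0.005],
    [0,0,16,-0.16,0.02,0.005,0.005],
    [0,0,20,-0.205,0.026,0.005,0.005],
    [0,0,24,-0.25,0.032,0.01,0.005],
    [0,0,28,-0.295,0.038,0.01,0.005],
    [0,0,32,-0.34,0.044,0.015,0.005],
    [0,0,35,-0.375,0.048,0.015,0.005],
    [0,0,35,-0.393,0.0505,0.015,0.005],
  ],
)

```text
clock: 11.85
position: [0.6276, -0.3003, 0.1984]
ee_rot: [0.872, 0.49, -0.002, -0.0]
ft_force: [-0.2, -0.1, -0.3]
grip_width: 0.108
```

```bash
python3 -c "
from h import *
import cv2
goal([.629,-.2955,.12],59)
p=cams.camera_params('wrist')
a=cams.camera('wrist')[:,:,::-1].copy()
for ang in np.linspace(0,6.28,40): cv2.circle(a,tuple(int(v) for v in pix(p,[.6235+.062*np.cos(ang),-.293+.062*np.sin(ang),.02])),2,(0,0,255),-1)
cv2.imwrite('pics/w5.png',a)"
```

```text
t 11.85 pos [ 0.6276 -0.3003  0.1984] yaw 58.71 F [-0.2 -0.1 -0.3] Tz [ 0.03  0.02 -0.04] w 9.2 j7 1.24
rot [-0.1  0.1 -0.3] shift [ 0.005  -0.0011  0.0784]
```

View pics/w5.png

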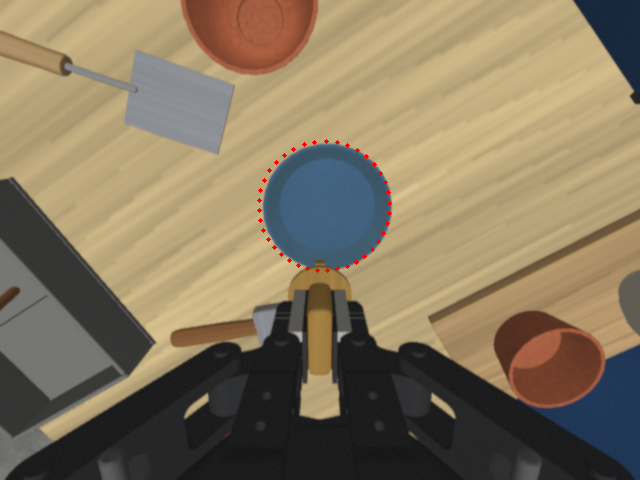

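The projected rim (red dots) fits the dish, centred at (326,206), to within 2 px. I lower the key with a 25° tilt so that it lies down predictably.

Call:
move_arm(
  moves=[
    [-5,0,0,0.004,-0.001,0.03,0.005],
    [-11,0,0,0.004,-0.001,0.06,0.005],
    [-17,0,0,0.004,-0.001,0.09,0.005],
    [-23,0,0,0.004,-0.001,0.115,0.005],
    [-25,0,0,0.004,-0.001,0.13,0.005],
    [-25,0,0,0.004,-0.001,0.14,0.005],
    [-25,0,0,0.004,-0.001,0.147,0.005],
    [-25,0,0,0.004,-0.001,0.151,0.005],
    [-25,0,0,0.004,-0.001,0.151,0.005],
  ],
)

```text
clock: 12.8
position: [0.631, -0.2915, 0.0498]
ee_rot: [0.849, 0.482, 0.107, 0.188]
ft_force: [0.3, 0.7, -0.7]
grip_width: 0.11
```

```bash
python3 -c "
from h import *
goal([.629,-.2955,.045],59)"
```

```text
t 12.8 pos [ 0.631  -0.2915  0.0498] yaw 59.13 F [ 0.3  0.7 -0.7] Tz [0.26 0.48 0.01] w 9.4 j7 0.93
rot [25.  -0.   0.1] shift [-0.0045 -0.0017  0.0045]
```

Call:
move_arm(
  moves=[
    [0,0,0,-0.003,-0.0015,0.0035,0.005],
    [0,0,0,-0.003,-0.0015,0.0035,0.005],
    [0,0,0,-0.003,-0.0015,0.0035,0.03],
    [0,0,0,-0.003,-0.0015,0.0035,0.06],
    [0,0,0,-0.003,-0.0015,0.0035,0.07],
    [0,0,0,-0.003,-0.0015,0.0035,0.07],
    [0,0,0,-0.003,-0.0015,0.0035,0.07],
  ],
)

```text
clock: 13.5
position: [0.6291, -0.2937, 0.0462]
ee_rot: [0.849, 0.482, 0.107, 0.188]
ft_force: [0.0, -0.1, -0.5]
grip_width: 0.819
```

Call:
move_arm(
  moves=[
    [0,0,0,-0.003,-0.0015,-0.01,0.07],
    [0,0,0,-0.003,-0.0015,-0.03,0.07],
    [0,0,0,-0.003,-0.0015,-0.06,0.07],
    [8,0,0,-0.003,-0.0015,-0.1,0.07],
    [16,0,0,-0.003,-0.0015,-0.14,0.07],
    [24,0,0,-0.003,-0.0015,-0.16,0.07],
    [25,0,0,-0.003,-0.0015,-0.16,0.07],
  ],
)

```text
clock: 14.2
position: [0.5693, -0.2617, 0.1957]
ee_rot: [0.87, 0.493, 0.001, 0.0]
ft_force: [1.3, -0.2, -1.2]
grip_width: 0.819
```

```bash
python3 -c "
from h import *
import cv2
goal([.629,-.2955,.2],59)
a=cams.camera('side')[100:350,200:460,::-1]
b=cams.camera('top')[150:310,230:500,::-1]
cv2.imwrite('pics/s2.png',np.vstack([cv2.resize(a,(500,290))[:, :],cv2.resize(b,(500,296))]))"
```

```text
t 14.2 pos [ 0.5693 -0.2617  0.1957] yaw 59.13 F [ 1.3 -0.2 -1.2] Tz [ 0.02 -0.03  0.  ] w 70.0 j7 1.23
rot [ 0.  -0.1  0.1] shift [ 0.0017  0.0686 -0.0043]
```

View pics/s2.png

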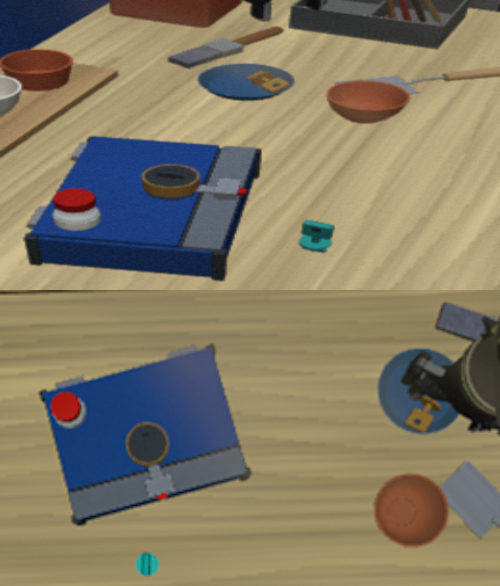

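The key lies in the upright dish, its bow at about (421,415) in the top crop, roughly 35 mm from the dish's centre. The bar is under the keeper and the bystanders stand where they were. I hand in.

```bash
python3 -c "
from h import *
t=cams.camera_params('top');print(at(t,457.3,217.6,.025)-at(t,458,204,.02));print(manip.hand_in())"
```

```text
[-0.03644198  0.00567722  0.005     ]
the job is handed in; nothing more can be done
None
```

The blue chest is locked, and the brass key lies in the blue dish. I handed the job in about 14 s into the 72 s; no verdict was reported.

- **Bar:** I turned the key clockwise until the bar was under its keeper. The camera put it at about 0.77 rad, against the 0.68 needed, and it read the same after the key was drawn.
- **Key release:** Turning back, the key caught at about 0.42 and 0.33 rad clockwise of the lock's x, with a pull of 12–13 N each time. It came free at about 0.25 and 0.16 rad clockwise; I drew it out at 0.16 rad with almost no resistance.
- **Dish:** I lowered the key at a 25° tilt and let go. Its bow is about 37 mm from the dish's centre (65 mm allowed), and the dish is upright.
- **Other things:** In the last side and top pictures the jar, bowl and turquoise look-alike stand where they did. The spray and figure were outside those crops, and the arm never went near them.

No check failed or disagreed. I did not measure the contact force between key and dish; the picture shows the key lying in it.

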